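Line up the desk pots by height

TASK

Line up the four lidded pots by height on the discs of the wooden strip, one pot to a disc: the tallest on the disc next to the ceramic rabbit, then shorter and shorter, with the shortest next to the steel bowl. Stand each pot upright in the middle of its disc and let go of it, and leave the rabbit and the bowl standing where they are.

Things in the scene. Friction and masses are not known exactly. Their poses are not given: they have to be found in the camera images.
- pot_red: round white plastic storage pot with a red lid (lid fixed on), the tallest of four: 90 mm tall, 44 mm diameter all the way up, loose, standing upright at the start. Origin: centre of its underside; z up its axis.
- pot_blue: round white plastic storage pot with a blue lid (lid fixed on), the second tallest of four: 72 mm tall, 44 mm diameter all the way up, loose, standing upright at the start. Origin: centre of its underside; z up its axis.
- pot_green: round white plastic storage pot with a green lid (lid fixed on), the third tallest of four: 54 mm tall, 44 mm diameter all the way up, loose, standing upright at the start. Origin: centre of its underside; z up its axis.
- pot_yellow: round white plastic storage pot with a yellow lid (lid fixed on), the shortest of four: 36 mm tall, 44 mm diameter all the way up, loose, standing upright at the start. Origin: centre of its underside; z up its axis.
- disc1: pale cork-coloured disc, 54 mm diameter, 3 mm thick, fixed on a dark wooden strip (296 x 76 x 8 mm, lying on the table, long side roughly left-right, turned up to 0.2 rad); number 1 of four in a row counted from the robot's left (+y), 72 mm apart. Origin: centre of its underside, 8 mm above the table; its top is 11 mm above the table. z up, x across the strip away from the robot, y along the row to the left.
- disc2: pale cork-coloured disc, 54 mm diameter, 3 mm thick, fixed on a dark wooden strip (296 x 76 x 8 mm, lying on the table, long side roughly left-right, turned up to 0.2 rad); number 2 of four in a row counted from the robot's left (+y), 72 mm apart. Origin: centre of its underside, 8 mm above the table; its top is 11 mm above the table. z up, x across the strip away from the robot, y along the row to the left.
- disc3: pale cork-coloured disc, 54 mm diameter, 3 mm thick, fixed on a dark wooden strip (296 x 76 x 8 mm, lying on the table, long side roughly left-right, turned up to 0.2 rad); number 3 of four in a row counted from the robot's left (+y), 72 mm apart. Origin: centre of its underside, 8 mm above the table; its top is 11 mm above the table. z up, x across the strip away from the robot, y along the row to the left.
- disc4: pale cork-coloured disc, 54 mm diameter, 3 mm thick, fixed on a dark wooden strip (296 x 76 x 8 mm, lying on the table, long side roughly left-right, turned up to 0.2 rad); number 4 of four in a row counted from the robot's left (+y), 72 mm apart. Origin: centre of its underside, 8 mm above the table; its top is 11 mm above the table. z up, x across the strip away from the robot, y along the row to the left.
- rabbit: white ceramic rabbit pencil holder, 75 to 85 mm across, 120 mm tall over the ears (ears and pencils reach 128 mm at most), loose, standing on the table just past one end of the strip (left or right end), about 110 mm from the nearest disc's centre. Origin: centre of its underside.
- bowl: round stainless steel bowl, 104 mm across the rim, 42 mm high, loose, standing on the table just past the other end of the strip, about 115 mm from the nearest disc's centre. Origin: centre of its underside.
Things that resemble listed ones, but are neither listed nor needed, are in the scene too. Leave any orange or purple look-alike of the pot_green alone.

How it is judged:
By the outcome, as a careful person would: the job done as asked, in the order asked, and still so for the second after the job is handed in, with the robot touching nothing.
It also fails if it takes over 112 s, if anything falls off the work surface, if the arm or the gripper's body presses on something with over 40 N, if the wrist force passes 120 N, or if a joint passes its speed limit or range.

ROBOT

A 7-joint arm with a two-finger parallel gripper is mounted at the origin on the work surface. World frame = base frame: x ahead of the robot, y to its left, z up, the work surface at z = 0. Lengths are in m, angles in rad, forces in N, time in s.
With the tool pointing down it reaches from about 0.425 to 0.95 m from the base axis. Payload 4.7 kg.
Tool frame: the origin (TCP) lies where the fingers leave the gripper's body, on its centre line; the fingertips stand 70 mm ahead of it and the grasp point (between the pads) lies 51 mm ahead of it; x points along the fingers, z is the direction in which the jaws open and shut, and the axes are right-handed (so a half turn about x gives the same grasp; the last joint's range is limited). The gripper opens to 87 mm and grips with 3 to 60 N. Pads are 19 mm wide; open, the fingers measure 117 mm over their backs; the gripper's body (75 mm by 190 mm) begins 51 mm behind the grasp point.
Start: joints at [1.127, 0.469, -0.049, 1.532, 0.024, 1.141, -0.082], TCP at [0.272, -0.618, 0.292] pointing down, gripper open.
Joint ranges: [-2.59, 2.59], [-0.33, 1.99], [-1.39, 1.29], [0.1, 2.45], [-1.04, 4.18], [0.21, 1.99], [-2.66, 2.66]. Speed limits (rad/s): [2.57, 2.57, 3.14, 3.14, 3.14, 3.14, 3.14].

INTERFACE

Orientations are given as a 3x3 rotation matrix whose columns are the frame's x, y, z axes.
In Python, from rig import r gives the robot as it stands.
- The arm moves only by the tool play_rows, never from a script. Its argument "moves" is one flat list of numbers, 7 for each row, row after row: the shift along the tool's x, y, z in cm, then the turn, a rotation vector about the tool's x, y, z in rad, then the opening in per cent of the stroke, from 0 (shut) to 100 (fully open). A call has 1 to 8 rows; each row shifts and turns the commanded pose from where the row before left it, along the tool's axes as they then stand; what a row does not reach is not made up. A row lasts 1/12 s, in which the tool goes at most 41.7 mm and 7.16 degrees, less where a joint would pass 70% of its speed; a pose out of reach is approached as far as the arm can. A call with a gripper value outside its range is refused whole. The fingers move at their own pace and stop on an object; "grip_force" is the grip in N (left out, the last holds). Time passes only in rows, so rows that do not move let the fingers close. It gives the time, the measured TCP pose, the force and the opening at its end, in the units of the state.
- r.read_state(): the state, without advancing time (a new reading comes with each control period).
- r.grab_frame(name): name is "side" or "top" or "wrist"; returns a dict with "frame" (384x512x3 uint8, red, green, blue), "intrinsics" (3x3 intrinsics, pixels), "R" (3x3) and "t" (3): a world point X has camera coordinates R X + t. Camera axes: x right, y down, z forward; pixel columns grow to the right and rows downward; lengths in m; the calibration is good to about 2 mm. A picture is of the moment at which its call begins. There is no depth.
- r.sign_off(): hands the job in, once; it reports no verdict.
Trained networks look in the newest picture that a camera, given by its name, has taken for a name from the list of things; names that differ only in an ending like _2 or _b are one class to them, and where a whole thing is asked for, a point or a joint stands for the part that bears it (a point fixed in the world has none). Each returns a list of dicts, best first, with "conf" (0 to 1); they miss things now and then, are a little off and sometimes report something else, mostly with a low value. They report only what shows in the picture. A call takes as long as a camera call. They do not tell look-alikes from the thing itself.
- r.outline_of(thing, camera): "region" (384x512 bool, what is visible of it).
- r.tip_of(thing, camera): "location" ([x, y, z] in m, in world coordinates, good to about 4 mm: a listed point, or the origin of a listed thing).
The state is a dict: "time_s": time; "q": joint angles; "joint_velocities": joint speeds; "joint_torque": joint torques, N m; "eef_pos": TCP position; "ee_rot": TCP orientation; "wrist_force": force on the tool from outside, world axes, zero at the start; "torque": the same for the moment, N m; "gripper_width": opening from 0.0 (shut) to 1.0 (fully open).
Only numpy, scipy, OpenCV 4.12 (cv2) and the standard library are available. Lean on these libraries where they do the work, as an engineer would, in place of code of your own. Each camera call takes 0.05 s, during which the arm holds its last target.

## Working session

There is one attempt and no reset: what is moved stays moved. The work goes in short steps, Python scripts to look and compute and a tool call to move; the robot and the scene stay as the last step left them, time stands still between calls to the robot, and variables do not carry over. Pictures are saved under pics/ and viewed, and the job is handed in when it is done.

Besides the shell and the picture viewer there is one more tool, called after "Emit:" as name(argument=value, ...) on one line, values as JSON. play_rows: Moves the arm, as the interface text tells. Its arguments: {"type":"object","properties":{"moves":{"type":"array","items":{"type":"number"}},"grip_force":{"type":"number"}},"required":["moves"]}

```bash
mkdir -p pics; cat > h.py <<'E'
import numpy as np, cv2
from rig import r
def save(cam,fn,s=1.5):
    f=r.grab_frame(cam); im=cv2.cvtColor(f["frame"],cv2.COLOR_RGB2BGR)
    cv2.imwrite("pics/"+fn,cv2.resize(im,None,fx=s,fy=s)); return f
E
python3 - <<'E'
from h import *
np.set_printoptions(precision=4,suppress=True)
s=r.read_state(); print(s["time_s"],s["eef_pos"],s["ee_rot"])
for c in ["top","side"]:
    f=save(c,c+"0.png"); print(c,f["intrinsics"],f["R"],f["t"])
    for n in ["pot_red","pot_blue","pot_green","pot_yellow","disc1","disc2","disc3","disc4","rabbit","bowl"]:
        print(n,[(np.round(d["location"],3),round(d["conf"],2)) for d in r.tip_of(n,c)])
print(r.read_state()["time_s"])
E
```

```text
0.0 [ 0.2718 -0.6173  0.2912] [[-0.0008  0.9152  0.403 ]
 [ 0.0017  0.403  -0.9152]
 [-1.     -0.0001 -0.0019]]
top [[477.0902   0.     257.9635]
 [  0.     477.0902 197.3503]
 [  0.       0.       1.    ]] [[ 0.0053 -1.     -0.0084]
 [-0.9885 -0.0039 -0.151 ]
 [ 0.151   0.0091 -0.9885]] [0.0276 0.5364 1.0018]
pot_red [(array([ 0.485, -0.192, -0.003]), 0.63)]
pot_blue [(array([ 0.486, -0.051,  0.004]), 0.66)]
pot_green [(array([ 0.463,  0.089, -0.   ]), 0.8), (array([0.363, 0.043, 0.002]), 0.72), (array([0.381, 0.129, 0.003]), 0.65)]
pot_yellow [(array([ 0.447,  0.209, -0.003]), 0.82)]
disc1 [(array([ 0.616, -0.134,  0.006]), 0.97), (array([ 0.62 , -0.064,  0.006]), 0.9), (array([0.648, 0.077, 0.01 ]), 0.76), (array([0.638, 0.011, 0.003]), 0.69), (array([ 0.484, -0.052,  0.001]), 0.37)]
disc2 [(array([ 0.616, -0.134,  0.006]), 0.97), (array([ 0.62 , -0.064,  0.006]), 0.9), (array([0.648, 0.077, 0.01 ]), 0.76), (array([0.638, 0.011, 0.003]), 0.69), (array([ 0.484, -0.052,  0.001]), 0.37)]
disc3 [(array([ 0.616, -0.134,  0.006]), 0.97), (array([ 0.62 , -0.064,  0.006]), 0.9), (array([0
[... 941 characters left out ...]
609, -0.134,  0.005]), 0.67), (array([ 0.622, -0.07 ,  0.011]), 0.63), (array([0.647, 0.078, 0.01 ]), 0.51)]
disc2 [(array([0.636, 0.01 , 0.004]), 0.79), (array([ 0.609, -0.134,  0.005]), 0.67), (array([ 0.622, -0.07 ,  0.011]), 0.63), (array([0.647, 0.078, 0.01 ]), 0.51)]
disc3 [(array([0.636, 0.01 , 0.004]), 0.79), (array([ 0.609, -0.134,  0.005]), 0.67), (array([ 0.622, -0.07 ,  0.011]), 0.63), (array([0.647, 0.078, 0.01 ]), 0.51)]
disc4 [(array([0.636, 0.01 , 0.004]), 0.79), (array([ 0.609, -0.134,  0.005]), 0.67), (array([ 0.622, -0.07 ,  0.011]), 0.63), (array([0.647, 0.078, 0.01 ]), 0.51)]
rabbit [(array([0.689, 0.182, 0.001]), 0.82)]
bowl [(array([ 0.613, -0.246, -0.002]), 0.73)]
1.1
```

View pics/top0.png

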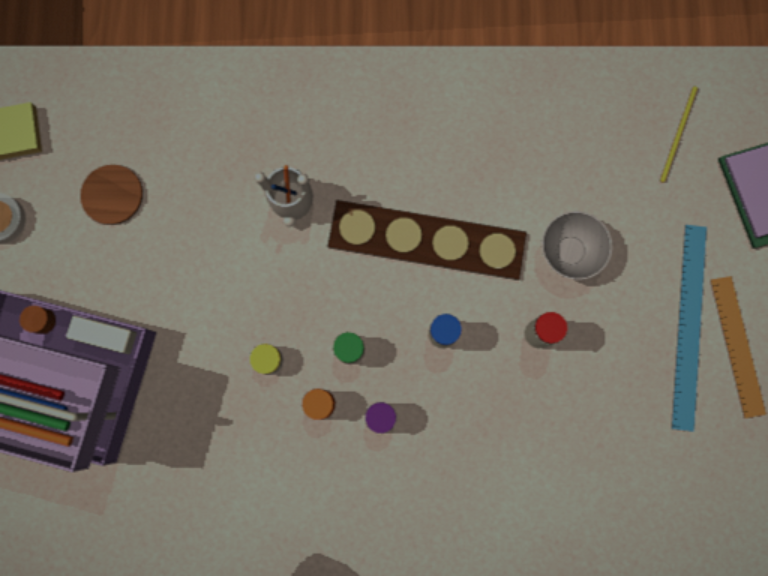

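View pics/side0.png

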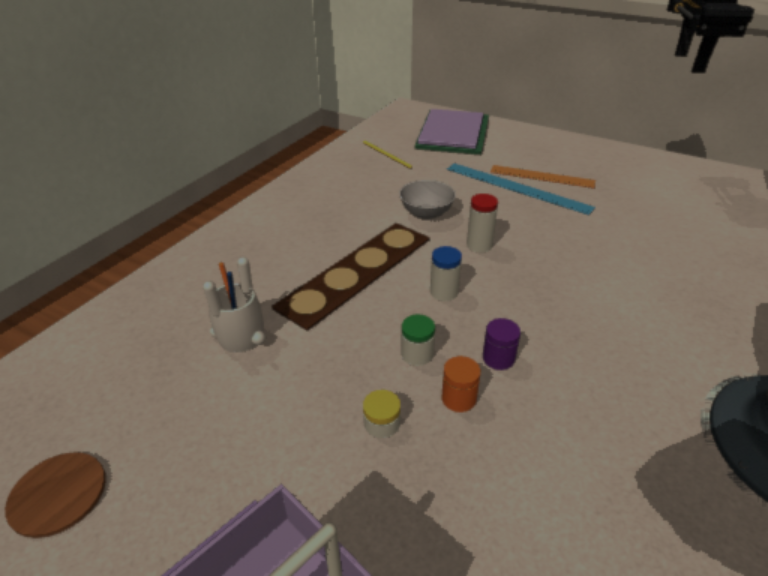

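The top view shows the rabbit at (288,195) at the strip's left end and the bowl at (577,245) at its right end. So the order from left to right is red on disc1, blue on disc2, green on disc3 and yellow on disc4. The orange (318,403) and purple (380,417) pots stay where they are. Next I'll refine the positions by colour.

```bash
cat >> h.py <<'E'
def ray(f,u,v,z):
    K,R,t=f["intrinsics"],f["R"],f["t"]
    d=R.T@np.linalg.inv(K)@np.array([u,v,1.]); c=-R.T@t
    return (c+d*(z-c[2])/d[2])
H=dict(red=.09,blue=.072,green=.054,yellow=.036)
HUE=dict(red=(172,8),blue=(100,125),green=(50,85),yellow=(24,36))
def blobs(f,lo,hi,smin,vmin=40):
    h=cv2.cvtColor(f["frame"],cv2.COLOR_RGB2HSV); a,s,v=[h[...,i].astype(int) for i in range(3)]
    m=((a>=lo)&(a<=hi)) if lo<hi else ((a>=lo)|(a<=hi))
    m=(m&(s>=smin)&(v>=vmin)).astype(np.uint8)
    n,l,st,c=cv2.connectedComponentsWithStats(m)
    return [(c[i],st[i]) for i in range(1,n) if st[i][4]>150], m
def delta(x,y,z,yaw=None):
    "TCP target; prints tool-frame shift cm & turn about tool x"
    s=r.read_state(); R=np.array(s["ee_rot"]); p=np.array(s["eef_pos"])
    print("d_cm",np.round(100*R.T@(np.array([x,y,z])-p),2), "yaw_z",np.round(np.degrees(np.arctan2(R[1,2],R[0,2])),2),"p",np.round(p,4),"tilt",np.round(R[:,0],4),"w",round(float(s["gripper_width"]),3),"F",np.round(s["wrist_force"],1),"t",round(s["time_s"],2),"q7",round(s["q"][6],2))
E
python3 - <<'E'
from h import *
f=r.grab_frame("top")
for k in H:
    b,m=blobs(f,*HUE[k],120)
    for c,st in b: print(k,c,st,np.round(ray(f,*c,H[k]),4))
h=cv2.cvtColor(f["frame"],cv2.COLOR_RGB2HSV)
print(h[152,238],h[162,300],h[231,232])
P=[]
for lo in [(20,36)]:
    b,m=blobs(f,18,36,70,90)
    for c,st in b:
        print("disc?",c,st,np.round(ray(f,*c,.011),4))
for d in r.outline_of("disc1","top"):
    ys,xs=np.nonzero(d["region"]); print("seg",d["conf"],xs.mean(),ys.mean(),len(xs),np.round(ray(f,xs.mean(),ys.mean(),.011),4))
E
```

```text
red [367.04237288 218.03107345] [357 208  21  21 354] [ 0.4865 -0.1957  0.09  ]
red [ 20.43727599 257.86738351] [  0 250  43  17 279] [0.4013 0.516  0.09  ]
blue [296.74679487 219.30769231] [287 210  20  20 312] [ 0.4851 -0.052   0.072 ]
green [232.01360544 231.32993197] [223 222  19  20 294] [0.4606 0.085  0.054 ]
green [ 21.66906475 277.40647482] [  0 269  45  18 278] [0.3612 0.5282 0.054 ]
yellow [452.15816327  89.15306122] [440  58  25  63 196] [ 0.7868 -0.4087  0.036 ]
yellow [176.47909968 238.84565916] [167 229  20  20 311] [0.4452 0.2065 0.036 ]
[ 24  91 137] [ 25  92 136] [ 65 143 102]
disc? [452.1024735   89.24028269] [440  57  26  65 283] [ 0.7964 -0.4189  0.011 ]
disc? [10.88935574 85.43837535] [  0  68  25  35 714] [0.8038 0.6107 0.011 ]
disc? [237.66037736 151.00235849] [226 140  24  23 424] [0.6477 0.0773 0.011 ]
disc? [268.66433566 156.11421911] [257 145  24  23 429] [0.6359 0.0065 0.011 ]
disc? [299.75291375 161.30769231] [288 150  24  23 429] [ 0.6241 -0.0642  0.011 ]
disc? [331.21990741 166.68518519] [320 156  24  23 432] [ 0.6118 -0.1354  0.011 ]
disc? [175.91489362 238.78723404] [166 229  21  21 329] [0.4469 0.2122 0.011 ]
seg 0.82 331.1267605633803 167.18075117370893 426 [ 0.6107 -0.1352  0.011 ]
seg 0.69 267.68548387096774 157.34408602150538 372 [0.6331 0.0087 0.011 ]
seg 0.68 299.49880668257754 161.6706443914081 419 [ 0.6232 -0.0636  0.011 ]
```

Emit:
play_rows(moves=[0,0,0,-0.12,0,0,75,0,0,0,-0.12,0,0,75,0,0,0,-0.12,0,0,75,0,0,0,-0.12,0,0,75,0,0,0,-0.12,0,0,75,0,0,0,-0.12,0,0,75,0,0,0,-0.12,0,0,75,0,0,0,-0.12,0,0,75])

```text
time_s: 1.87
eef_pos: [0.272, -0.6178, 0.2923]
ee_rot: [[0.0, 0.189, 0.982], [-0.0, 0.982, -0.189], [-1.0, -0.0, 0.0]]
wrist_force: [0.0, 0.5, -1.0]
gripper_width: 0.749
```

Emit:
play_rows(moves=[0.7,3.2,0.9,-0.023,0,0,75,0.7,3.2,0.9,0,0,0,75,0.7,3.2,0.9,0,0,0,75,0.7,3.2,0.9,0,0,0,75,0.7,3.2,0.9,0,0,0,75,0.7,3.2,0.9,0,0,0,75,0.7,3.2,0.9,0,0,0,75,0.7,3.2,0.9,0,0,0,75])

```text
time_s: 2.53
eef_pos: [0.3882, -0.3769, 0.2363]
ee_rot: [[0.0, 0.173, 0.985], [-0.001, 0.985, -0.173], [-1.0, -0.001, 0.001]]
wrist_force: [-0.1, 0.4, -0.1]
gripper_width: 0.75
```

Emit:
play_rows(moves=[0.7,3.2,0.9,0,0,0,75,0.7,3.2,0.9,0,0,0,75,0.7,3.2,0.9,0,0,0,75,0.7,3.2,0.9,0,0,0,75,0.7,3.2,0.9,0,0,0,75,0.7,3.2,0.9,0,0,0,75,0,0,0,0,0,0,75,0,0,0,0,0,0,75])

```text
time_s: 3.2
eef_pos: [0.4748, -0.1963, 0.1942]
ee_rot: [[0.0, 0.167, 0.986], [0.001, 0.986, -0.167], [-1.0, 0.001, -0.0]]
wrist_force: [-0.9, -0.0, -0.3]
gripper_width: 0.748
```

```bash
python3 - <<'E'
from h import *
delta(.4865,-.1957,.111)
f=save("wrist","w1.png"); f=save("top","t1.png")
R=np.array(r.read_state()["ee_rot"]);print(np.round(R,3))
E
```

```text
d_cm [8.32 0.25 1.14] yaw_z -9.63 p [ 0.4748 -0.1963  0.1942] tilt [ 0.e+00  6.e-04 -1.e+00] w 0.748 F [-0.9 -0.  -0.3] t 3.2 q7 -0.04
[[-0.     0.173  0.985]
 [-0.001  0.985 -0.173]
 [-1.    -0.001  0.   ]]
```

View pics/w1.png

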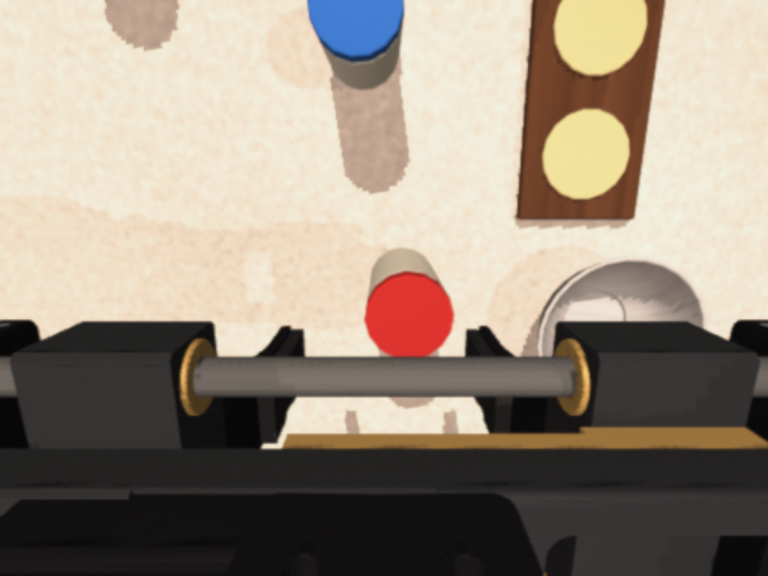

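The wrist view shows the red lid at (408,315), between the open fingers but slightly right of centre. I'll cross-check positions from this camera.

```bash
python3 - <<'E'
from h import *
f=r.grab_frame("wrist")
for k in ["red","blue"]:
    b,m=blobs(f,*HUE[k],120)
    for c,st in b: print(k,c,st,np.round(ray(f,*c,H[k]),4))
b,m=blobs(f,18,36,70,90)
for c,st in b: print("disc?",c,st,np.round(ray(f,*c,.011),4))
E
```

```text
red [272.85903084 205.19016153] [ 244  176   59   59 2724] [ 0.4874 -0.1934  0.09  ]
blue [236.68393172  14.33019423] [ 205    0   63   35 1699] [ 0.4848 -0.0622  0.072 ]
disc? [398.79225352  18.83758803] [ 369    0   63   44 2272] [ 0.6225 -0.0697  0.011 ]
disc? [390.6169045   97.06037322] [ 362   67   58   61 2733] [ 0.6117 -0.1333  0.011 ]
```

Emit:
play_rows(moves=[0,0.3,1.2,0,0,0,75,1.4,0,0,0,0,0,75,1.4,0,0,0,0,0,75,1.4,0,0,0,0,0,75,1.4,0,0,0,0,0,75,1.4,0,0,0,0,0,75,1.3,0,0,0,0,0,75,0,0,0,0,0,0,75])

```text
time_s: 4.02
eef_pos: [0.4855, -0.1984, 0.1092]
ee_rot: [[-0.003, 0.174, 0.985], [0.001, 0.985, -0.174], [-1.0, 0.001, -0.004]]
wrist_force: [-0.2, -0.3, -0.4]
gripper_width: 0.749
```

Emit:
play_rows(moves=[0,0,0,0,0,0,40,0,0,0,0,0,0,40,0,0,0,0,0,0,40,0,0,0,0,0,0,40,0,0,0,0,0,0,40], grip_force=15)

```text
time_s: 4.43
eef_pos: [0.4868, -0.1979, 0.1121]
ee_rot: [[0.002, 0.172, 0.985], [-0.001, 0.985, -0.172], [-1.0, -0.001, 0.002]]
wrist_force: [-1.2, 0.0, 2.3]
gripper_width: 0.501
```

Emit:
play_rows(moves=[-1,0,0,0,0,0,40,-2.5,0,0,0,0,0,40,-3,0,0,0,0,0,40,-3,0,0,0,0,0,40,0,2.8,1.1,0,0,0,40,0,3,1.1,0,0,0,40,0,3,1.1,0,0,0,40,0,3,1.1,0,0,0,40])

```text
time_s: 5.1
eef_pos: [0.5503, -0.0879, 0.2074]
ee_rot: [[0.001, 0.173, 0.985], [-0.001, 0.985, -0.173], [-1.0, -0.0, 0.001]]
wrist_force: [1.0, -0.3, -1.3]
gripper_width: 0.504
```

Emit:
play_rows(moves=[0,3,1.1,0,0,0,40,0,3,1.1,0,0,0,40,0,3,1.1,0,0,0,40,0,3,1.1,0,0,0,40,0,3,1.1,0,0,0,40,0,2.8,1.1,0,0,0,40,0,0,0,0,0,0,40,0,0,0,0,0,0,40])

```text
time_s: 5.77
eef_pos: [0.6456, 0.0777, 0.2067]
ee_rot: [[0.0, 0.168, 0.986], [0.001, 0.986, -0.168], [-1.0, 0.001, -0.0]]
wrist_force: [-0.6, -0.1, -1.5]
gripper_width: 0.504
```

```bash
cat >> h.py <<'E'
def held(k,grasp):
    "lid centre from wrist, lid z from TCP"
    p=[];q=[]
    for i in range(3):
        f=r.grab_frame("wrist"); s=r.read_state(); z=s["eef_pos"][2]-.051-grasp+H[k]
        b,m=blobs(f,*HUE[k],120)
        b=sorted(b,key=lambda a:-a[1][4])
        if not b: continue
        R=np.array(s["ee_rot"]); w=ray(f,*b[0][0],z); p.append(w); q.append(100*R.T@(w-s["eef_pos"]))
    print("held lid",np.round(p,4),"rel tool cm",np.round(q,2))
E
python3 - <<'E'
from h import *
for i in range(2): delta(.6477,.0773,.200)
held("red",.06)
save("wrist","w2.png")
f=r.grab_frame("top")
for c,st in blobs(f,*HUE["red"],120)[0]:print(c,st,ray(f,*c,.2+.09-.111))
f=r.grab_frame("wrist")
b,m=blobs(f,18,36,70,90)
for c,st in b: print("disc?",c,st,np.round(ray(f,*c,.011),4))
E
```

```text
d_cm [ 0.67 -0.01  0.21] yaw_z -9.68 p [0.6456 0.0777 0.2067] tilt [ 0.      0.0012 -1.    ] w 0.504 F [-0.6 -0.1 -1.5] t 5.77 q7 -0.58
d_cm [ 0.67 -0.01  0.21] yaw_z -9.68 p [0.6456 0.0777 0.2067] tilt [ 0.      0.0012 -1.    ] w 0.504 F [-0.6 -0.1 -1.5] t 5.77 q7 -0.58
held lid [[0.6459 0.0778 0.1854]
 [0.6455 0.0756 0.1853]
 [0.6454 0.0743 0.1853]] rel tool cm [[2.1  0.25 0.02]
 [2.1  0.16 0.01]
 [2.1  0.1  0.01]]
[ 20.77580071 257.9430605 ] [  0 250  43  17 281] [0.39912205 0.47040805 0.179     ]
disc? [16.36607143 85.18869048] [   0   57   39   53 1680] [0.4371 0.2122 0.011 ]
disc? [258.22644771 172.91529818] [ 233  157   51   37 1157] [0.6502 0.0882 0.011 ]
```

View pics/w2.png

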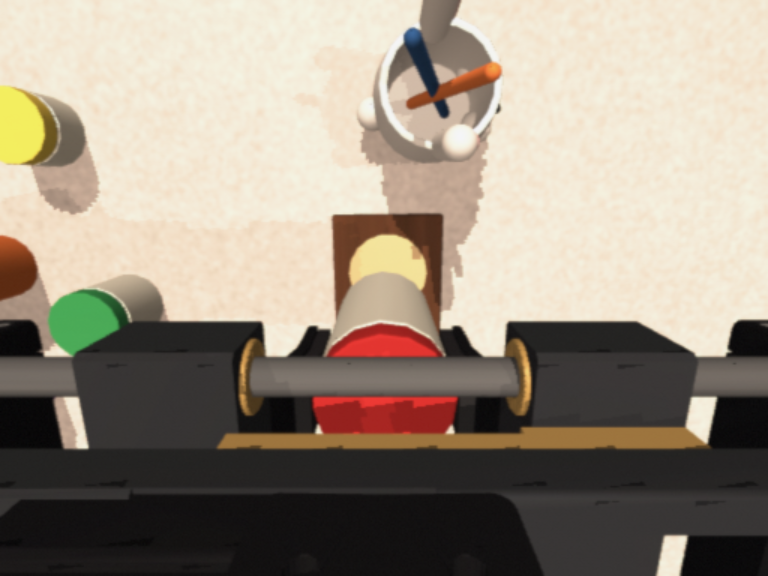

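Emit:
play_rows(moves=[0,-0.2,0.2,0,0,0,40,2,0,0,0,0,0,40,2,0,0,0,0,0,40,2,0,0,0,0,0,40,1.2,0,0,0,0,0,40,0.6,0,0,0,0,0,40,0.3,0,0,0,0,0,40,0,0,0,0,0,0,40])

```text
time_s: 6.73
eef_pos: [0.6474, 0.0727, 0.1252]
ee_rot: [[0.0, 0.172, 0.985], [0.0, 0.985, -0.172], [-1.0, 0.0, 0.0]]
wrist_force: [0.0, -0.3, -1.7]
gripper_width: 0.504
```

```bash
python3 - <<'E'
from h import *
for i in range(2): delta(.6477,.0773,.122); save("side","s2.png",1.5)
f=r.grab_frame("side");im=cv2.cvtColor(f["frame"],cv2.COLOR_RGB2BGR)[130:260,130:300];cv2.imwrite("pics/s2c.png",cv2.resize(im,None,fx=4,fy=4))
E
```

```text
d_cm [ 0.32  0.46 -0.05] yaw_z -9.92 p [0.6474 0.0727 0.1252] tilt [ 1.e-04  1.e-04 -1.e+00] w 0.504 F [ 0.  -0.3 -1.7] t 6.73 q7 -0.62
d_cm [ 0.39  0.44 -0.09] yaw_z -9.92 p [0.6478 0.0728 0.1259] tilt [ 1.2e-03  2.0e-04 -1.0e+00] w 0.505 F [ 0.4 -0.9 -1.6] t 6.78 q7 -0.62
```

View pics/s2c.png

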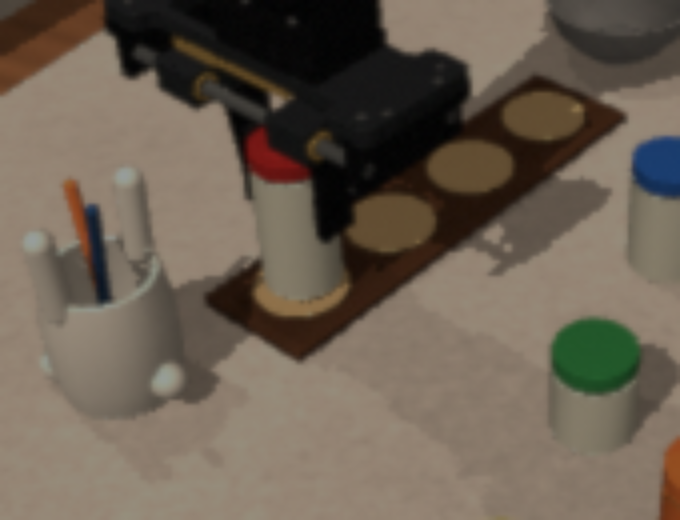

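Emit:
play_rows(moves=[0,0.2,0,0,0,0,40,0.2,0,0,0,0,0,40,0,0,0,0,0,0,40])

```text
time_s: 7.13
eef_pos: [0.6477, 0.075, 0.1235]
ee_rot: [[0.0, 0.172, 0.985], [0.0, 0.985, -0.172], [-1.0, 0.0, 0.0]]
wrist_force: [-0.5, 0.3, -0.6]
gripper_width: 0.502
```

Emit:
play_rows(moves=[0.1,0,0,0,0,0,40,0,0,0,0,0,0,40,0,0,0,0,0,0,40])

```text
time_s: 7.38
eef_pos: [0.6477, 0.0749, 0.1231]
ee_rot: [[0.0, 0.172, 0.985], [-0.0, 0.985, -0.172], [-1.0, 0.0, 0.0]]
wrist_force: [-2.0, -0.7, 6.0]
gripper_width: 0.504
```

Emit:
play_rows(moves=[0,0,0,0,0,0,72,0,0,0,0,0,0,72,0,0,0,0,0,0,72,0,0,0,0,0,0,72,-1,0,0,0,0,0,72,-3,0,0,0,0,0,72,-4,0,0,0,0,0,72,-1,0,0,0,0,0,72])

```text
time_s: 8.05
eef_pos: [0.6503, 0.0758, 0.2189]
ee_rot: [[0.01, 0.172, 0.985], [0.002, 0.985, -0.172], [-1.0, 0.004, 0.009]]
wrist_force: [0.4, 1.0, 0.7]
gripper_width: 0.723
```

```bash
python3 - <<'E'
from h import *
delta(.4851,-.052,.2)
save("wrist","w3.png")
f=r.grab_frame("side");im=cv2.cvtColor(f["frame"],cv2.COLOR_RGB2BGR)[130:260,130:300];cv2.imwrite("pics/s3c.png",cv2.resize(im,None,fx=4,fy=4))
E
```

```text
d_cm [  1.7  -15.44 -14.09] yaw_z -9.91 p [0.6503 0.0758 0.2189] tilt [ 0.0098  0.002  -0.9999] w 0.723 F [0.4 1.  0.7] t 8.05 q7 -0.58
```

View pics/s3c.png

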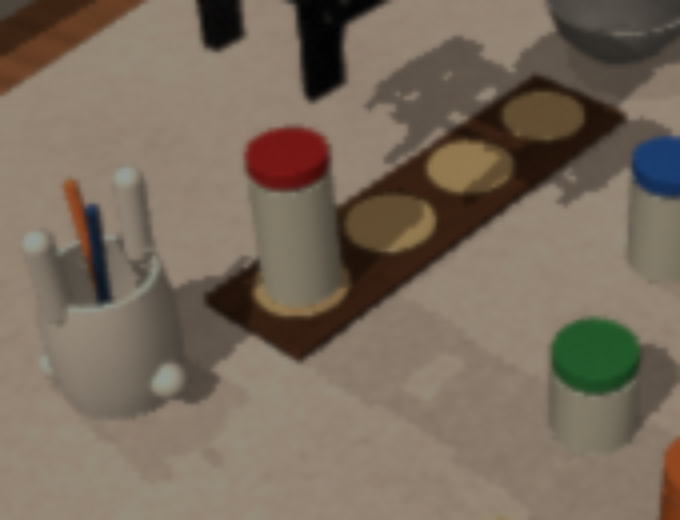

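View pics/w3.png

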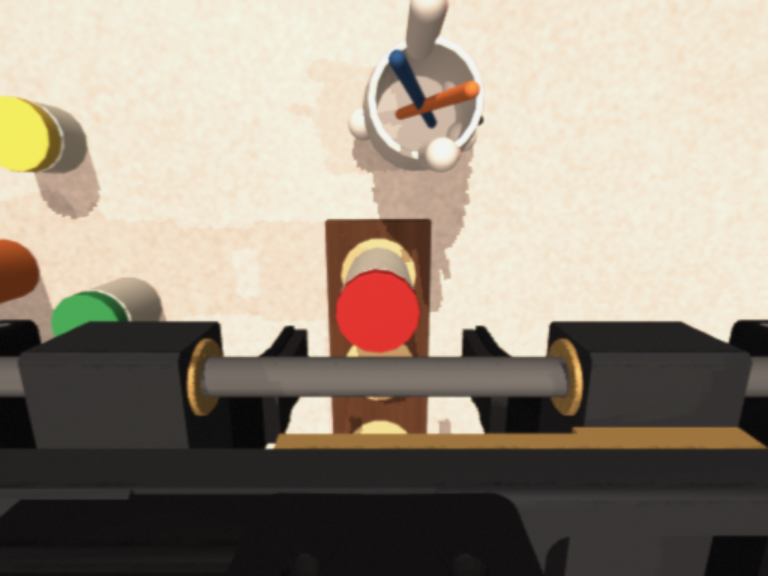

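Red stands centred on disc1 at about (297,295) in the crop. Next is blue.

Emit:
play_rows(moves=[0,-2.5,-2.3,0,0,0,75,0.2,-2.5,-2.3,0,0,0,75,0.5,-2.5,-2.3,0,0,0,75,0.5,-2.5,-2.3,0,0,0,75,0.5,-2.5,-2.3,0,0,0,75,0.3,-2.5,-2.4,0,0,0,75,0,0,0,0,0,0,75,0,0,0,0,0,0,75])

```text
time_s: 8.82
eef_pos: [0.4828, -0.0507, 0.1914]
ee_rot: [[-0.003, 0.175, 0.985], [-0.001, 0.985, -0.175], [-1.0, -0.001, -0.002]]
wrist_force: [1.0, 0.8, 0.3]
gripper_width: 0.749
```

```bash
cat >> h.py <<'E'
def look(k):
    f=r.grab_frame("wrist")
    for c,st in blobs(f,*HUE[k],120)[0]: print("wrist",k,np.round(c),st,np.round(ray(f,*c,H[k]),4))
E
python3 - <<'E'
from h import *
delta(.4851,-.052,.096); look("blue"); delta(.4851,-.052,.096)
E
```

```text
d_cm [ 9.54 -0.07  0.27] yaw_z -10.09 p [ 0.4828 -0.0507  0.1914] tilt [-2.6e-03 -9.0e-04 -1.0e+00] w 0.749 F [1.  0.8 0.3] t 8.82 q7 -0.36
wrist blue [261. 207.] [ 235  180   53   54 2244] [ 0.487  -0.0489  0.072 ]
d_cm [ 9.59 -0.24  0.11] yaw_z -9.98 p [ 0.4845 -0.0495  0.1919] tilt [-4.e-04  0.e+00 -1.e+00] w 0.752 F [1.5 0.2 0.8] t 8.87 q7 -0.36
```

Emit:
play_rows(moves=[0.5,-0.1,0.2,0,0,0,75,1.5,0,0,0,0,0,75,1.5,0,0,0,0,0,75,1.5,0,0,0,0,0,75,1.5,0,0,0,0,0,75,1.5,0,0,0,0,0,75,1.5,0,0,0,0,0,75,0,0,0,0,0,0,75])

```text
time_s: 9.53
eef_pos: [0.4861, -0.0493, 0.0945]
ee_rot: [[-0.005, 0.17, 0.985], [0.001, 0.985, -0.17], [-1.0, 0.0, -0.005]]
wrist_force: [0.3, 0.2, -0.6]
gripper_width: 0.754
```

Emit:
play_rows(moves=[0,0,0,0,0,0,75,0,0,0,0,0,0,40,0,0,0,0,0,0,40,0,0,0,0,0,0,40,0,0,0,0,0,0,40,0,0,0,0,0,0,40])

```text
time_s: 10.03
eef_pos: [0.4869, -0.0505, 0.0979]
ee_rot: [[0.001, 0.172, 0.985], [-0.0, 0.985, -0.172], [-1.0, -0.0, 0.001]]
wrist_force: [-0.0, 0.4, 2.1]
gripper_width: 0.5
```

```bash
python3 - <<'E'
from h import *
delta(.4851,-.052,.096);r.grab_frame("side");delta(.6359,.0065,.096)
E
```

```text
d_cm [ 0.19 -0.18 -0.15] yaw_z -9.92 p [ 0.4869 -0.0505  0.0979] tilt [ 1.e-03 -3.e-04 -1.e+00] w 0.5 F [-0.   0.4  2.1] t 10.03 q7 -0.46
d_cm [ 0.2   8.18 13.69] yaw_z -9.92 p [ 0.487  -0.0505  0.0979] tilt [ 1.e-03 -3.e-04 -1.e+00] w 0.5 F [-0.2  0.1  3.4] t 10.08 q7 -0.46
```

Emit:
play_rows(moves=[-1,0,0,0,0,0,40,-2,0,0,0,0,0,40,-3,0,0,0,0,0,40,0,1.6,2.7,0,0,0,40,0,1.6,2.7,0,0,0,40,0,1.6,2.7,0,0,0,40,0,1.7,2.8,0,0,0,40,0,1.7,2.8,0,0,0,40])

```text
time_s: 10.75
eef_pos: [0.6368, 0.007, 0.1579]
ee_rot: [[0.0, 0.173, 0.985], [-0.0, 0.985, -0.173], [-1.0, -0.0, 0.0]]
wrist_force: [0.8, -0.2, -1.1]
gripper_width: 0.507
```

Emit:
play_rows(moves=[0,0,0,0,0,0,40,1,0,0,0,0,0,40,1.5,0,0,0,0,0,40,1,0,0,0,0,0,40,0.6,0,0,0,0,0,40,0.3,0,0,0,0,0,40,0,0,0,0,0,0,40,0,0,0,0,0,0,40])

```text
time_s: 11.42
eef_pos: [0.6357, 0.0066, 0.1135]
ee_rot: [[0.0, 0.172, 0.985], [-0.0, 0.985, -0.172], [-1.0, -0.0, 0.0]]
wrist_force: [0.9, 0.2, -1.8]
gripper_width: 0.502
```

```bash
python3 - <<'E'
from h import *
delta(.6359,.0065,.107);r.grab_frame("side");
f=r.grab_frame("side");im=cv2.cvtColor(f["frame"],cv2.COLOR_RGB2BGR)[130:260,130:300];cv2.imwrite("pics/s4c.png",cv2.resize(im,None,fx=4,fy=4))
delta(.6359,.0065,.107)
E
```

```text
d_cm [ 0.65 -0.    0.02] yaw_z -9.93 p [0.6357 0.0066 0.1135] tilt [ 3.e-04 -1.e-04 -1.e+00] w 0.502 F [ 0.9  0.2 -1.8] t 11.42 q7 -0.52
d_cm [ 0.7  -0.03 -0.02] yaw_z -9.92 p [0.6361 0.0067 0.114 ] tilt [ 0.0014  0.     -1.    ] w 0.502 F [ 0.3  0.2 -1.7] t 11.52 q7 -0.52
```

View pics/s4c.png

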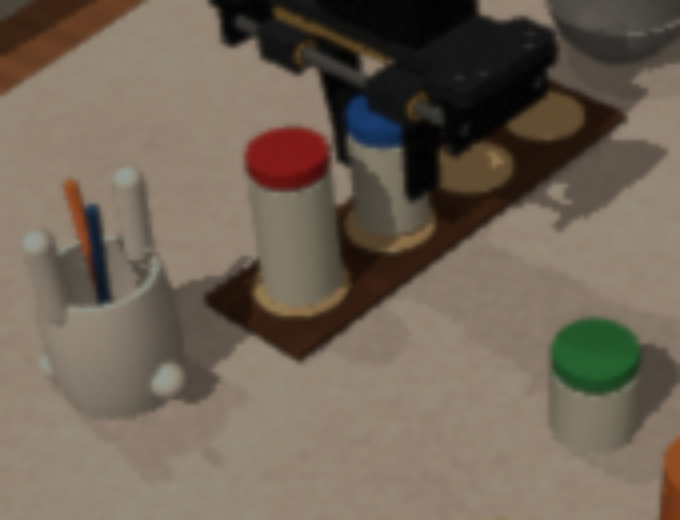

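Blue hangs centred just above disc2 at about (392,225). I'll lower it until it touches.

Emit:
play_rows(moves=[0.3,0,0,0,0,0,40,0.1,0,0,0,0,0,40,0,0,0,0,0,0,40,0,0,0,0,0,0,40])

```text
time_s: 11.85
eef_pos: [0.6357, 0.0068, 0.1092]
ee_rot: [[-0.0, 0.172, 0.985], [-0.0, 0.985, -0.172], [-1.0, -0.0, -0.0]]
wrist_force: [0.1, -0.8, -2.0]
gripper_width: 0.505
```

Emit:
play_rows(moves=[0.1,0,0,0,0,0,40,0,0,0,0,0,0,40,0,0,0,0,0,0,40])

```text
time_s: 12.1
eef_pos: [0.6359, 0.0068, 0.1089]
ee_rot: [[0.0, 0.172, 0.985], [-0.0, 0.985, -0.172], [-1.0, -0.0, 0.0]]
wrist_force: [-3.0, -0.3, 4.2]
gripper_width: 0.502
```

Emit:
play_rows(moves=[0,0,0,0,0,0,72,0,0,0,0,0,0,72,0,0,0,0,0,0,72,0,0,0,0,0,0,72,-1,0,0,0,0,0,72,-3,0,0,0,0,0,72,-4,0,0,0,0,0,72,-1,0,0,0,0,0,72])

```text
time_s: 12.77
eef_pos: [0.6386, 0.0076, 0.2047]
ee_rot: [[0.01, 0.172, 0.985], [0.001, 0.985, -0.172], [-1.0, 0.003, 0.009]]
wrist_force: [1.1, 0.5, 0.3]
gripper_width: 0.717
```

Emit:
play_rows(moves=[0,0.8,-3.1,0,0,0,75,0,0.8,-3.1,0,0,0,75,0.5,0.8,-3.1,0,0,0,75,1,0.8,-3.1,0,0,0,75,1,0.8,-3.1,0,0,0,75,1,0.8,-3.1,0,0,0,75,0,0,0,0,0,0,75,0,0,0,0,0,0,75])

```text
time_s: 13.43
eef_pos: [0.4593, 0.0867, 0.1635]
ee_rot: [[-0.0, 0.169, 0.986], [-0.001, 0.986, -0.169], [-1.0, -0.001, -0.0]]
wrist_force: [1.3, -0.6, -0.4]
gripper_width: 0.753
```

```bash
python3 - <<'E'
from h import *
delta(.4606,.087,.085); look("green"); delta(.4606,.087,.085)
save("side","s5.png",1.5); save("wrist","w5.png")
E
```

```text
d_cm [7.85 0.05 0.12] yaw_z -9.74 p [0.4593 0.0867 0.1635] tilt [-4.e-04 -7.e-04 -1.e+00] w 0.753 F [ 1.3 -0.6 -0.4] t 13.43 q7 -0.69
wrist green [259. 210.] [ 233  183   54   55 2395] [0.4623 0.0889 0.054 ]
d_cm [ 7.89  0.05 -0.08] yaw_z -9.85 p [0.4611 0.0864 0.1639] tilt [ 1.7e-03 -1.0e-04 -1.0e+00] w 0.749 F [0.4 0.1 0.3] t 13.48 q7 -0.69
```

View pics/s5.png

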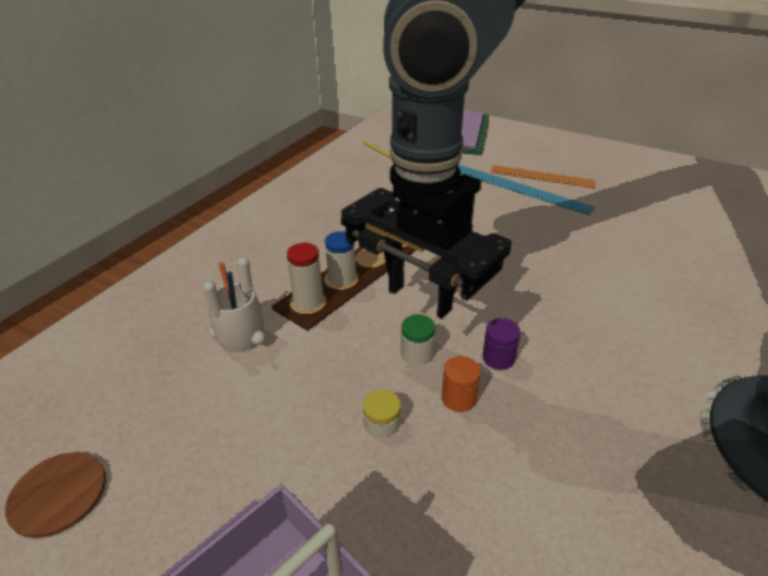

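View pics/w5.png

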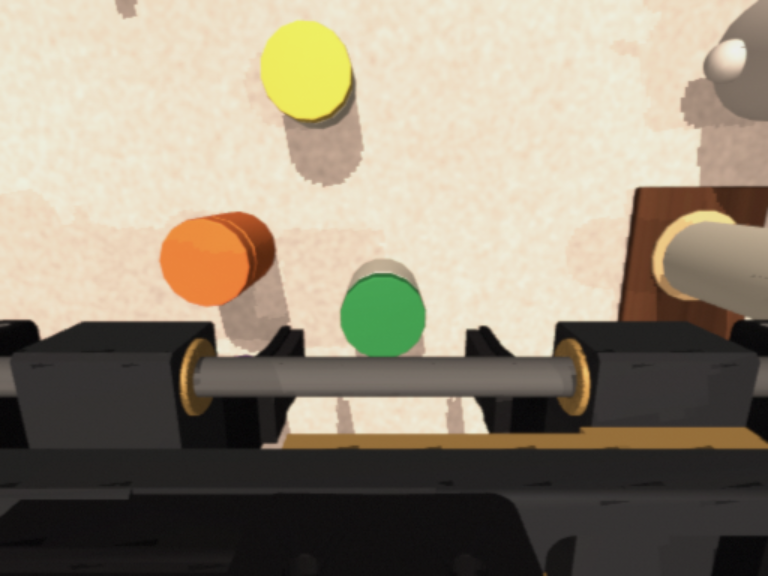

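The green lid sits centred between the fingers at (383,315). Orange is clear of the fingers.

Emit:
play_rows(moves=[1,0.1,0,0,0,0,75,1.5,0,0,0,0,0,75,1.5,0,0,0,0,0,75,1.5,0,0,0,0,0,75,1.3,0,0,0,0,0,75,1,0,0,0,0,0,75,0,0,0,0,0,0,75,0,0,0,0,0,0,75])

```text
time_s: 14.25
eef_pos: [0.4611, 0.087, 0.0847]
ee_rot: [[-0.001, 0.172, 0.985], [-0.0, 0.985, -0.172], [-1.0, -0.0, -0.001]]
wrist_force: [-1.0, -0.3, -0.2]
gripper_width: 0.748
```

Emit:
play_rows(moves=[0,0,0,0,0,0,40,0,0,0,0,0,0,40,0,0,0,0,0,0,40,0,0,0,0,0,0,40,0,0,0,0,0,0,40])

```text
time_s: 14.67
eef_pos: [0.4613, 0.087, 0.0858]
ee_rot: [[0.001, 0.172, 0.985], [-0.0, 0.985, -0.172], [-1.0, 0.0, 0.001]]
wrist_force: [0.2, 0.0, 2.2]
gripper_width: 0.501
```

```bash
python3 - <<'E'
from h import *
delta(.6241,-.0642,.096);r.grab_frame("side");delta(.6241,-.0642,.096)
E
```

```text
d_cm [ -1.01 -12.09  18.65] yaw_z -9.92 p [0.4613 0.087  0.0858] tilt [ 0.0012 -0.     -1.    ] w 0.501 F [0.2 0.  2.2] t 14.67 q7 -0.8
d_cm [ -1.01 -12.09  18.64] yaw_z -9.92 p [0.4613 0.087  0.0857] tilt [ 0.0011 -0.     -1.    ] w 0.498 F [ 0.2 -0.3  2.4] t 14.72 q7 -0.8
```

Emit:
play_rows(moves=[-1,0,0,0,0,0,40,-2,0,0,0,0,0,40,-3,0,0,0,0,0,40,0,-3,0,0,0,0,40,0,-3,0,0,0,0,40,0,-3,0,0,0,0,40,0,-3.1,0,0,0,0,40,0,0,3.1,0,0,0,40])

```text
time_s: 15.38
eef_pos: [0.4628, -0.0436, 0.1443]
ee_rot: [[-0.012, 0.179, 0.984], [-0.005, 0.984, -0.179], [-1.0, -0.007, -0.011]]
wrist_force: [-1.2, 0.1, -0.3]
gripper_width: 0.499
```

Emit:
play_rows(moves=[0,0,3.1,0,0,0,40,0,0,3.1,0,0,0,40,0,0,3.1,0,0,0,40,0,0,3.1,0,0,0,40,0,0,3.1,0,0,0,40,0,0,0,0,0,0,40,0,0,0,0,0,0,40,0,0,0,0,0,0,40])

```text
time_s: 16.05
eef_pos: [0.6223, -0.0639, 0.1451]
ee_rot: [[-0.002, 0.172, 0.985], [0.0, 0.985, -0.172], [-1.0, -0.0, -0.002]]
wrist_force: [0.1, -0.1, -1.0]
gripper_width: 0.502
```

Emit:
play_rows(moves=[1,0,0,0,0,0,40,1.5,0,0,0,0,0,40,1,0,0,0,0,0,40,0.7,0,0,0,0,0,40,0.3,0,0,0,0,0,40,0,0,0,0,0,0,40,0,0,0,0,0,0,40,0,0,0,0,0,0,40])

```text
time_s: 16.72
eef_pos: [0.6237, -0.0641, 0.1008]
ee_rot: [[0.001, 0.172, 0.985], [-0.0, 0.985, -0.172], [-1.0, 0.0, 0.001]]
wrist_force: [-0.1, -0.2, -1.6]
gripper_width: 0.503
```

```bash
python3 - <<'E'
from h import *
delta(.6241,-.0642,.096)
f=r.grab_frame("side");im=cv2.cvtColor(f["frame"],cv2.COLOR_RGB2BGR)[130:260,130:300];cv2.imwrite("pics/s6c.png",cv2.resize(im,None,fx=4,fy=4))
delta(.6241,-.0642,.096)
E
```

```text
d_cm [ 0.48 -0.    0.04] yaw_z -9.91 p [ 0.6237 -0.0641  0.1008] tilt [ 1.1e-03 -1.0e-04 -1.0e+00] w 0.503 F [-0.1 -0.2 -1.6] t 16.72 q7 -0.42
d_cm [0.49 0.   0.03] yaw_z -9.91 p [ 0.6238 -0.0641  0.1009] tilt [ 1.2e-03 -1.0e-04 -1.0e+00] w 0.499 F [-0.8  0.4 -0.5] t 16.77 q7 -0.42
```

View pics/s6c.png

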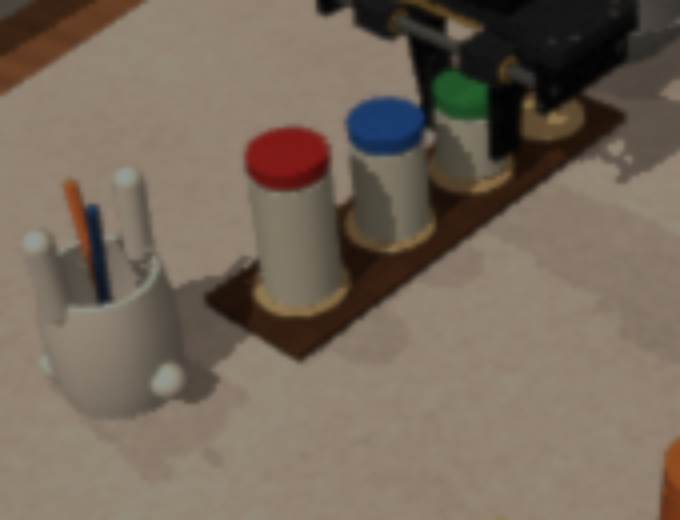

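Green hangs centred over disc3 at about (470,165).

Emit:
play_rows(moves=[0.3,0,0,0,0,0,40,0.1,0,0,0,0,0,40,0,0,0,0,0,0,40,0,0,0,0,0,0,40])

```text
time_s: 17.1
eef_pos: [0.6236, -0.0642, 0.0968]
ee_rot: [[0.001, 0.172, 0.985], [-0.0, 0.985, -0.172], [-1.0, -0.0, 0.001]]
wrist_force: [-0.9, -0.9, 3.3]
gripper_width: 0.501
```

Emit:
play_rows(moves=[0.1,0,0,0,0,0,40,0,0,0,0,0,0,40,0,0,0,0,0,0,40])

```text
time_s: 17.35
eef_pos: [0.6237, -0.0642, 0.0968]
ee_rot: [[0.001, 0.172, 0.985], [-0.001, 0.985, -0.172], [-1.0, -0.001, 0.001]]
wrist_force: [-3.0, -0.9, 10.2]
gripper_width: 0.496
```

Emit:
play_rows(moves=[0,0,0,0,0,0,72,0,0,0,0,0,0,72,0,0,0,0,0,0,72,0,0,0,0,0,0,72,-1,0,0,0,0,0,72,-3,0,0,0,0,0,72,-4,0,0,0,0,0,72,-1,0,0,0,0,0,72])

```text
time_s: 18.02
eef_pos: [0.6262, -0.0637, 0.1915]
ee_rot: [[0.009, 0.172, 0.985], [-0.0, 0.985, -0.172], [-1.0, 0.001, 0.009]]
wrist_force: [1.6, 0.9, 0.9]
gripper_width: 0.715
```

Emit:
play_rows(moves=[0,0,-3,0,0,0,75,0,0,-3.5,0,0,0,75,0,0,-3.5,0,0,0,75,0,1,-3.2,0,0,0,75,0,2.5,-2.5,0,0,0,75,0,2.5,-2.5,0,0,0,75,0,2.5,-2,0,0,0,75,0,3,-1,0,0,0,75])

```text
time_s: 18.68
eef_pos: [0.4316, 0.0858, 0.1856]
ee_rot: [[-0.001, 0.173, 0.985], [-0.002, 0.985, -0.173], [-1.0, -0.002, -0.0]]
wrist_force: [0.8, -0.3, -0.2]
gripper_width: 0.752
```

Emit:
play_rows(moves=[0.5,3,-0.5,0,0,0,75,1,3,-0.5,0,0,0,75,1,3,0,0,0,0,75,1,3.2,0,0,0,0,75,0,0,0,0,0,0,75,0,0,0,0,0,0,75,0,0,0,0,0,0,75])

```text
time_s: 19.27
eef_pos: [0.4454, 0.2071, 0.1504]
ee_rot: [[-0.0, 0.172, 0.985], [-0.001, 0.985, -0.172], [-1.0, -0.001, 0.0]]
wrist_force: [-0.0, -1.1, -0.2]
gripper_width: 0.749
```

```bash
python3 - <<'E'
from h import *
delta(.4455,.2075,.073); look("yellow"); delta(.4455,.2075,.073)
save("side","s7.png",1.5)
E
```

```text
d_cm [7.74 0.05 0.01] yaw_z -9.91 p [0.4454 0.2071 0.1504] tilt [-1.e-04 -8.e-04 -1.e+00] w 0.749 F [-0.  -1.1 -0.2] t 19.27 q7 -0.99
wrist yellow [256. 208.] [ 229  182   56   53 2318] [0.4459 0.21   0.036 ]
d_cm [ 7.75  0.12 -0.02] yaw_z -9.98 p [0.4455 0.2064 0.1505] tilt [ 2.e-04 -1.e-03 -1.e+00] w 0.756 F [-0.  -0.3 -0.2] t 19.32 q7 -0.99
```

View pics/s7.png

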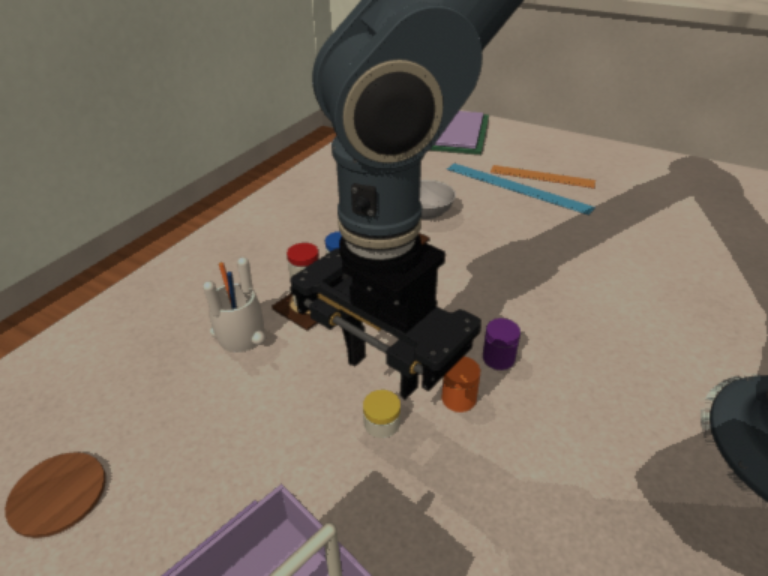

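Emit:
play_rows(moves=[1,0.1,0,0,0,0,75,1.5,0,0,0,0,0,75,1.5,0,0,0,0,0,75,1.5,0,0,0,0,0,75,1.2,0,0,0,0,0,75,0.6,0,0,0,0,0,75,0.2,0,0,0,0,0,75,0,0,0,0,0,0,75])

```text
time_s: 20.03
eef_pos: [0.4456, 0.2082, 0.0749]
ee_rot: [[-0.001, 0.172, 0.985], [-0.0, 0.985, -0.172], [-1.0, -0.0, -0.0]]
wrist_force: [0.0, -0.3, -0.5]
gripper_width: 0.75
```

Emit:
play_rows(moves=[0,0,0,0,0,0,75,0,0,0,0,0,0,40,0,0,0,0,0,0,40,0,0,0,0,0,0,40,0,0,0,0,0,0,40,0,0,0,0,0,0,40])

```text
time_s: 20.53
eef_pos: [0.4458, 0.2085, 0.0755]
ee_rot: [[0.001, 0.172, 0.985], [0.0, 0.985, -0.172], [-1.0, 0.0, 0.001]]
wrist_force: [-0.9, -1.3, 2.4]
gripper_width: 0.5
```

```bash
python3 - <<'E'
from h import *
delta(.6118,-.1354,.087);r.grab_frame("side");delta(.6118,-.1354,.087)
E
```

```text
d_cm [ -1.14 -31.02  22.28] yaw_z -9.92 p [0.4458 0.2085 0.0755] tilt [ 6.e-04  1.e-04 -1.e+00] w 0.5 F [-0.9 -1.3  2.4] t 20.53 q7 -1.09
d_cm [ -1.14 -31.02  22.28] yaw_z -9.92 p [0.4458 0.2085 0.0755] tilt [ 5.e-04  0.e+00 -1.e+00] w 0.503 F [-1.6 -0.1  2.6] t 20.58 q7 -1.09
```

Emit:
play_rows(moves=[-1,0,0,0,0,0,40,-2,0,0,0,0,0,40,-3,0,0,0,0,0,40,-2,0,0,0,0,0,40,0,-3.1,0.8,0,0,0,40,0,-3.1,0.8,0,0,0,40,0,-3.1,0.8,0,0,0,40,0,-3.1,0.8,0,0,0,40])

```text
time_s: 21.25
eef_pos: [0.4556, 0.0796, 0.156]
ee_rot: [[0.001, 0.171, 0.985], [-0.0, 0.985, -0.171], [-1.0, -0.0, 0.001]]
wrist_force: [-0.3, 0.5, -0.1]
gripper_width: 0.501
```

Emit:
play_rows(moves=[0,-3.1,0.8,0,0,0,40,0,-3.1,0.8,0,0,0,40,0,-3.1,0.8,0,0,0,40,0,-3.1,0.8,0,0,0,40,0,-3.1,0.8,0,0,0,40,0,-3.1,0.8,0,0,0,40,0,0,0,0,0,0,40,0,0,0,0,0,0,40])

```text
time_s: 21.92
eef_pos: [0.4709, -0.1127, 0.1556]
ee_rot: [[0.0, 0.177, 0.984], [-0.0, 0.984, -0.177], [-1.0, -0.0, 0.0]]
wrist_force: [-0.9, 0.7, -0.4]
gripper_width: 0.501
```

```bash
python3 - <<'E'
from h import *
delta(.6118,-.1354,.087)
E
```

```text
d_cm [ 6.86  0.25 14.27] yaw_z -10.18 p [ 0.4709 -0.1127  0.1556] tilt [ 2.e-04 -3.e-04 -1.e+00] w 0.501 F [-0.9  0.7 -0.4] t 21.92 q7 -0.28
```

Emit:
play_rows(moves=[0,0,2.9,0,0,0,40,0,0,2.9,0,0,0,40,0,0,2.9,0,0,0,40,0,0,2.8,0,0,0,40,0,0,2.8,0,0,0,40,0,0,0,0,0,0,40,0,0,0,0,0,0,40,0,0,0,0,0,0,40])

```text
time_s: 22.58
eef_pos: [0.611, -0.1336, 0.155]
ee_rot: [[-0.002, 0.17, 0.985], [0.001, 0.985, -0.17], [-1.0, 0.001, -0.002]]
wrist_force: [-1.5, 1.0, -0.3]
gripper_width: 0.505
```

Emit:
play_rows(moves=[1,0,0,0,0,0,40,2,0,0,0,0,0,40,2,0,0,0,0,0,40,1,0,0,0,0,0,40,0.5,0,0,0,0,0,40,0,0,0,0,0,0,40,0,0,0,0,0,0,40,0,0,0,0,0,0,40])

```text
time_s: 23.25
eef_pos: [0.6126, -0.1352, 0.0913]
ee_rot: [[0.002, 0.172, 0.985], [-0.0, 0.985, -0.172], [-1.0, 0.0, 0.002]]
wrist_force: [-0.6, 0.4, -0.4]
gripper_width: 0.503
```

```bash
python3 - <<'E'
from h import *
delta(.6118,-.1354,.087)
f=r.grab_frame("side");im=cv2.cvtColor(f["frame"],cv2.COLOR_RGB2BGR)[110:240,150:320];cv2.imwrite("pics/s8c.png",cv2.resize(im,None,fx=4,fy=4))
delta(.6118,-.1354,.087)
E
```

```text
d_cm [ 0.43 -0.03 -0.07] yaw_z -9.91 p [ 0.6126 -0.1352  0.0913] tilt [ 1.9e-03 -3.0e-04 -1.0e+00] w 0.503 F [-0.6  0.4 -0.4] t 23.25 q7 -0.32
d_cm [ 0.44 -0.03 -0.08] yaw_z -9.91 p [ 0.6126 -0.1353  0.0914] tilt [ 2.1e-03 -4.0e-04 -1.0e+00] w 0.504 F [-0.4  0.6 -0. ] t 23.3 q7 -0.32
```

View pics/s8c.png

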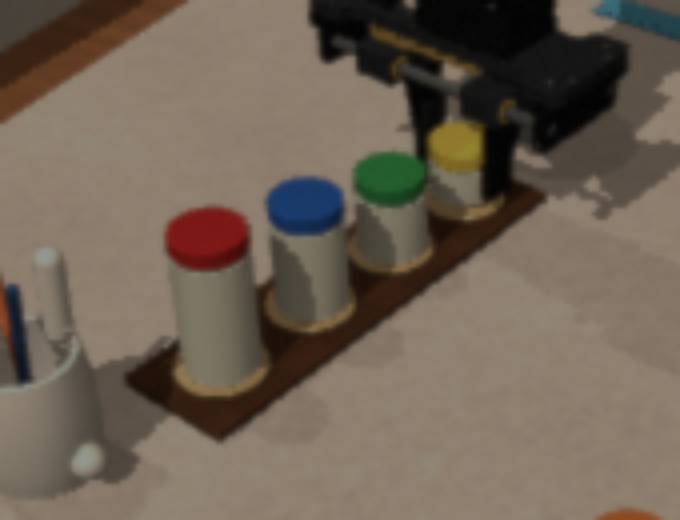

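Yellow hangs over disc4 at about (462,185), and the other three stand centred. I'll set it down.

Emit:
play_rows(moves=[0.3,0,-0.1,0,0,0,40,0.1,0,0,0,0,0,40,0,0,0,0,0,0,40,0,0,0,0,0,0,40])

```text
time_s: 23.63
eef_pos: [0.611, -0.1352, 0.0866]
ee_rot: [[0.0, 0.172, 0.985], [-0.0, 0.985, -0.172], [-1.0, -0.0, 0.0]]
wrist_force: [-0.7, 0.5, 2.3]
gripper_width: 0.501
```

Contact has started, so I'll release and retreat upwards and away.

Emit:
play_rows(moves=[0,0,0,0,0,0,72,0,0,0,0,0,0,72,0,0,0,0,0,0,72,0,0,0,0,0,0,72,-1,0,0,0,0,0,72,-3,0,0,0,0,0,72,-4,0,0,0,0,0,72,-4,0,0,0,0,0,72])

```text
time_s: 24.3
eef_pos: [0.6103, -0.1349, 0.2075]
ee_rot: [[-0.002, 0.172, 0.985], [0.001, 0.985, -0.172], [-1.0, 0.0, -0.002]]
wrist_force: [0.7, -0.8, 0.1]
gripper_width: 0.72
```

Emit:
play_rows(moves=[0,0,-3,0,0,0,72,0,-2.5,-3,0,0,0,72,0,-3,-2,0,0,0,72,0,-3.5,-1,0,0,0,72,0,-3.5,-1,0,0,0,72,0,-3.5,-1,0,0,0,72,0,-3.5,-1,0,0,0,72,0,-3.5,-1,0,0,0,72])

```text
time_s: 24.97
eef_pos: [0.4424, -0.3407, 0.2073]
ee_rot: [[0.001, 0.172, 0.985], [-0.001, 0.985, -0.172], [-1.0, -0.001, 0.001]]
wrist_force: [0.3, -0.5, 0.4]
gripper_width: 0.721
```

Emit:
play_rows(moves=[0,-3.5,-1,0,0,0,72,0,-3.5,-1,0,0,0,72,0,-3.5,-1,0,0,0,72,0,-3,-1,0,0,0,72,0,0,0,0,0,0,72,0,0,0,0,0,0,72,0,0,0,0,0,0,72,0,0,0,0,0,0,72])

```text
time_s: 25.63
eef_pos: [0.3819, -0.4638, 0.2067]
ee_rot: [[0.001, 0.169, 0.986], [0.0, 0.986, -0.169], [-1.0, 0.001, 0.001]]
wrist_force: [1.2, -0.7, 0.3]
gripper_width: 0.719
```

```bash
python3 - <<'E'
from h import *
save("top","t9.png"); f=r.grab_frame("top")
D=dict(red=(.6477,.0773),blue=(.6359,.0065),green=(.6241,-.0642),yellow=(.6118,-.1354))
for k in H:
    for c,st in blobs(f,*HUE[k],120)[0]:
        w=ray(f,*c,H[k]+.011); print(k,np.round(w,4),"err mm",np.round(1000*(w[:2]-D[k]),1))
for n in ["rabbit","bowl"]:
    print(n,[(np.round(d["location"],3),round(d["conf"],2)) for d in r.tip_of(n,"top")])
f=r.grab_frame("side");im=cv2.cvtColor(f["frame"],cv2.COLOR_RGB2BGR)[110:240,130:300];cv2.imwrite("pics/s9c.png",cv2.resize(im,None,fx=4,fy=4))
delta(0,0,0)
E
```

```text
red [0.647  0.0767 0.101 ] err mm [-0.7 -0.6]
red [0.401  0.5104 0.101 ] err mm [-246.7  433.1]
blue [0.6348 0.0047 0.083 ] err mm [-1.1 -1.8]
green [ 0.6231 -0.0658  0.065 ] err mm [-1.  -1.6]
green [0.3613 0.5227 0.065 ] err mm [-262.8  586.9]
yellow [ 0.7828 -0.4043  0.047 ] err mm [ 171.  -268.9]
yellow [ 0.6109 -0.136   0.047 ] err mm [-0.9 -0.6]
rabbit [(array([0.69 , 0.182, 0.001]), 0.86)]
bowl [(array([ 0.613, -0.243,  0.002]), 0.67)]
d_cm [ 20.64  39.28 -45.5 ] yaw_z -9.81 p [ 0.3813 -0.4646  0.2064] tilt [ 2.e-04  0.e+00 -1.e+00] w 0.721 F [ 0.8 -0.1 -0.4] t 25.88 q7 0.46
```

View pics/s9c.png

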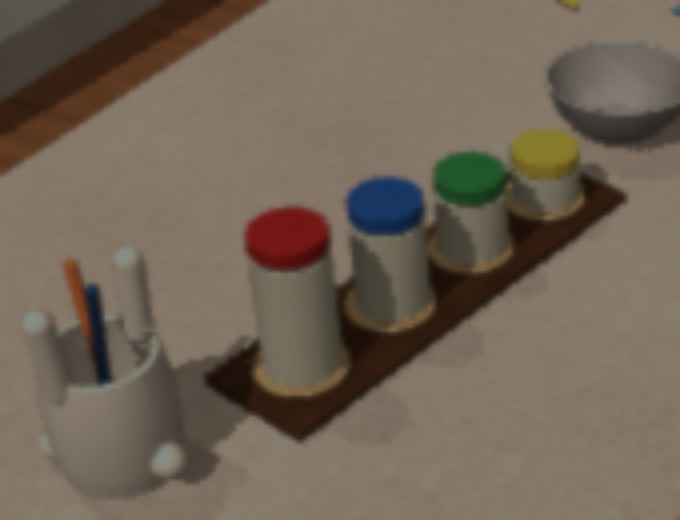

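View pics/t9.png

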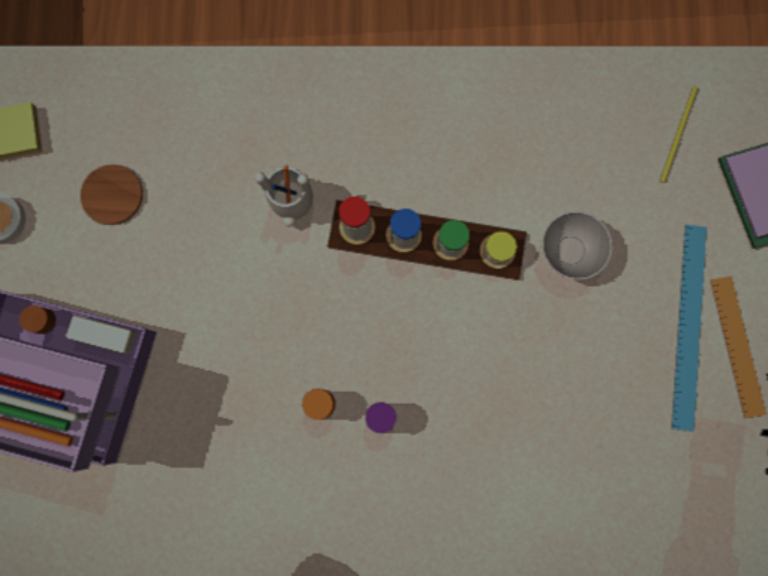

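All four pots stand upright and within about 2 mm of their disc centres. The rabbit and bowl haven't moved, so I'm handing in.

```bash
python3 -c "
from rig import r
print(r.sign_off())"
```

```text
the job is handed in; nothing more can be done
None
```

The four pots are lined up by height and the job is handed in. From the rabbit's end to the bowl's end, they are red on disc1, blue on disc2, green on disc3 and yellow on disc4. All are released.

- **Placement:** the last top picture puts each lid within about 2 mm of its disc centre (the camera calibration itself is good to about 2 mm). The side picture shows all four standing upright.
- **Rabbit and bowl:** the networks find them where they were at the start, within their accuracy of about 4 mm. The orange and purple pots look unmoved in the top pictures.
- **Limits:** the robot's clock read about 26 s at the end, and the highest wrist force I saw was about 10 N, from pressing green lightly onto its disc. The gripper is clear of everything, about 0.4 m from the nearest pot.

No final check failed. The top and wrist cameras differed by 2–3 mm on pot positions. Blue was at the edge of the wrist picture the first time and read about 10 mm off, so I used the top camera and a centred second look instead.

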